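# Tare the grill-side scale with the glass dish on it

### The job

The lidded glass dish hangs over the left edge of the weighing plate: gently push it sideways, without picking it up, back to the middle of the plate, roughly square to it. Then, with the dish standing there untouched, reach a fingertip into the oblong well in the console, press the sunken tare key fully down, hold it down for about a second and let it come up again. Do not force anything, do not press the small round power key, and leave the things round the scale where they are.

Things in the scene. Friction and masses are not known exactly. Their poses are not given: they have to be found in the camera images.
- scale: black bench scale, fixed, 310 (x) by 250 mm (y); position and yaw (to 17 deg) vary. Origin on the shelf under its middle; +x from console (robot side) to weighing plate, +y left, z up. Console 88 by 250 mm centred at x = -108 mm, flat top 60 mm above the shelf: display in the middle, oblong well at y = -70 mm (right), small round well at y = +82 mm (left)
- plate_mid (a point): centre of the top face of the square stainless weighing plate, 210 by 210 by 6 mm, top 70 mm above the shelf and 10 mm above the console's top; axes as the scale's; 52 mm in +x of the scale's origin. It does not move
- tare_well (a point): centre of the mouth of the oblong well, level with the console's top (60 mm above the shelf). Straight vertical walls, 42 mm along the scale's x and 58 mm along its y; the key's top lies 14 mm below the mouth
- tare_top (a point): centre of the top face of the oblong grey tare key at the bottom of that well, cap 32 mm (scale x) by 48 mm (scale y); the point moves down with the key
- tare_key (a joint): travel of the tare key, 0 = up, 0.005 m = fully down. Spring: about 2 N starts it, 4.5 N takes it fully down; it springs back when let go
- power_top (a point): centre of the top face of the round power key, 22 mm across, 14 mm down a round well 30 mm across; not to be pressed
- power_key (a joint): travel of the power key, 0 = up, 0.004 m = fully down, spring 2 to 4 N
- dish: loose empty square glass dish, about 0.6 kg, glass 130 by 130 mm, grey lid 134 mm square, lid top 61 mm up; a clip 60 mm wide mid-side on each side, 33 to 55 mm up, outer face 70 mm from the centre. Origin: centre of the underside, axes square to the sides, z up. Starts on the plate 60 to 85 mm off centre to the scale's +y, turned up to 9 deg
- foil_pans: loose stack of rectangular aluminium foil pans, 200 by 140 mm, 63 mm high; origin at the centre of the underside. Bystander
- drip_cup: loose stainless drip cup, 72 mm across, 75 mm high; origin at the centre of the underside. Bystander
- scraper: loose wooden scraper paddle lying flat, 350 mm long (its x), blade 90 mm wide, 12 mm thick; origin on the underside where the handle meets the blade. Bystander
- tongs: loose steel tongs lying flat, 245 mm long (x), held shut by a green plastic clip, 50 mm wide, 24 mm high; origin on the underside near mid-length. Bystander
Mind the look-alikes: they are no part of the job. Leave any red look-alike of the dish alone.

How it is judged (in metres and radians):
On the way, in this order (a step that is already met when the one before it is completed fails the run):
1. the dish stands at rest in the middle of the weighing plate, square to it, and the fingers are off it (x of dish in the frame of plate_mid between -0.025 and 0.025 m and y of dish in the frame of plate_mid between -0.025 and 0.025 m and z of dish in the frame of plate_mid between -0.004 and 0.004 m and angle between the x axis of dish and the x axis of plate_mid, either way round below 0.2 rad and angle between dish's own z axis and vertical below 0.05 rad and linear speed of dish below 0.01 m/s and contact force between the fingers and dish below 0.1 N), for 0.2 s.
2. the tare key is held fully down for most of a second while the dish stands there untouched (all of step 1 and value of joint tare_key above 0.0038 m and contact force between the arm and dish below 0.1 N), for 0.6 s.
At the end, for the whole second after the job is handed in: the tare key is up again after being held down (at least 3.8 of its 5 mm for 0.6 s); the power key is up; the dish stands at rest flat on the weighing plate, its centre within 25 mm of the plate's centre along each plate axis and its sides within 0.2 rad of the plate's, so that nothing overhangs (value of joint each of tare_key, power_key below 0.001 m and x of dish in the frame of plate_mid between -0.025 and 0.025 m and y of dish in the frame of plate_mid between -0.025 and 0.025 m and z of dish in the frame of plate_mid between -0.004 and 0.004 m and angle between the x axis of dish and the x axis of plate_mid, either way round below 0.2 rad and angle between dish's own z axis and vertical below 0.05 rad and linear speed of dish below 0.01 m/s); the robot touches nothing.
It fails at once if the dish is lifted off or falls from the weighing plate, or is tipped (z of dish in the frame of plate_mid above 0.008 m or z of dish in the frame of plate_mid below -0.008 m or angle between dish's own z axis and vertical above 0.12 rad).
It fails at once if the glass dish is struck or pushed hard (over 25 N) (contact force between any of the fingers, the arm and dish above 25 N).
It fails at once if the scale is forced (over 40 N) (contact force between any of the fingers, the arm and scale above 40 N).
It fails at once if the power key is pressed (value of joint power_key above 0.002 m).
It fails at once if a bystander is moved (distance of any of foil_pans, drip_cup, scraper, tongs from where it was at the start of the episode above 0.02 m).
It also fails if it takes over 51 s, if anything falls off the work surface, if the arm or the gripper's body presses on something with over 40 N, if the wrist force passes 120 N, or if a joint passes its speed limit or range.

### The arm

A 7-joint arm with a two-finger parallel gripper is mounted at the origin on the work surface. World frame = base frame: x ahead of the robot, y to its left, z up, the work surface at z = 0. Lengths are in mm, angles in rad, forces in N, time in s.
With the tool pointing down it reaches from about 350 to 900 mm from the base axis. Payload 8.1 kg.
Tool frame: the origin (TCP) lies on the centre line of the jaws, within the pads' length; the fingertips stand 8 mm ahead of it and the grasp point (between the pads) lies 11 mm behind it (tip_extent is the distance from the TCP to the fingertips, in mm); z points along the fingers, y is the direction in which the jaws open and shut (so a half turn about z gives the same grasp; the last joint's range is limited). The gripper opens to 85 mm and grips with 20 to 120 N. Pads are 22 mm wide; open, the fingers measure 114 mm over their backs; the gripper's body (76 mm by 85 mm) begins 54 mm behind the grasp point. The pads swing forward as they close: fully open they stand 13 mm farther back than shut.
Start: joints at [-1.278, 0.434, 0.025, 1.573, -0.012, 1.134, -0.075], TCP at [240.994, 576.683, 239.323] pointing down, gripper open.
Joint ranges: [-2.62, 2.62], [-0.44, 2.09], [-1.27, 1.32], [0.08, 2.57], [-1.32, 4.46], [0.12, 2], [-2.74, 2.74]. Speed limits (rad/s): [2.22, 2.22, 3.01, 3.01, 3.14, 3.14, 3.14].

### API

Orientations are given as a rotation vector (axis times angle).
In Python, from bench import state, capture, get_calibration, hand_in, tip_extent gives the robot as it stands.
- The arm moves only by the tool send_rows, never from a script. Its argument "series" is a list of rows, each a list of 3 entries, a list of its own where there are three numbers: the opening in per cent of the stroke, from 0 (shut) to 100 (fully open), then the shift along the tool's x, y, z in mm, then the turn, a rotation vector about the tool's x, y, z in degrees. A call has exactly 10 rows; each row is the pose to reach, as a shift and turn from the pose measured when the call began, along the tool's axes at that moment; what a row does not reach only later rows make up. A row lasts 1/10 s, in which the tool goes at most 50 mm and 8.59 degrees, less where a joint would pass 70% of its speed; a pose out of reach is approached as far as the arm can. A call with a gripper value outside its range is refused whole. The fingers move at their own pace and stop on an object; "squeeze" is the grip in N (left out, the last holds). Time passes only in rows, so rows that repeat a pose let the fingers close, or fill a call up. It gives the time, the measured TCP pose, the force and the opening at its end, in the units of the state.
- state(): the state, without advancing time (a new reading comes with each control period).
- capture(name): name is "scene" or "top"; returns the picture (400x640x3 uint8, red, green, blue); there is no depth.
- get_calibration(name): a dict with "fx", "fy", "cx", "cy" (pixels), "R" (3x3) and "t" (3): a world point X has camera coordinates R X + t. Camera axes: x right, y down, z forward; pixel columns grow to the right and rows downward; lengths in mm; the calibration is good to about 2 mm. A picture is of the moment at which its call begins. get_calibration takes no time and is no camera call.
- hand_in(): hands the job in, once; it reports no verdict.
The state is a dict: "time": time; "joint_pos": joint angles; "joint_vel": joint speeds; "joint_torque": joint torques, N m; "ee_pos": TCP position; "tcp_rot": TCP orientation; "force": force on the tool from outside, world axes, zero at the start; "moment": the same for the moment, N m; "opening": finger opening in mm.
Only numpy, scipy, OpenCV 4.12 (cv2) and the standard library are available. Lean on these libraries where they do the work, as an engineer would, in place of code of your own. Each camera call takes 0.05 s, during which the arm holds its last target.

## Working session

There is one attempt and no reset: what is moved stays moved. The work goes in short steps, Python scripts to look and compute and a tool call to move; the robot and the scene stay as the last step left them, time stands still between calls to the robot, and variables do not carry over. Pictures are saved under pics/ and viewed, and the job is handed in when it is done.

Besides the shell and the picture viewer there is one more tool, called after "Request:" as a command line: name --argument value ..., lists and objects as JSON in quotes. send_rows: Moves the arm, as the interface text tells. Its arguments: {"type":"object","properties":{"series":{"type":"array"},"squeeze":{"type":"number"}},"required":["series"]}

```bash
mkdir -p pics; ls
python3 - <<'E'
from bench import state,capture,get_calibration,tip_extent
import cv2,numpy as np
for n in("scene","top"):
    im=capture(n); cv2.imwrite(f"pics/{n}0.png",im[:,:,::-1]); c=get_calibration(n); print(n,c)
s=state(); print(s, tip_extent)
E
```

```text
pics
scene {'fx': 406.9520114022623, 'fy': 406.9520114022623, 'cx': 322.2083781914494, 'cy': 199.6038002774491, 'R': array([[-0.42135663,  0.90674262,  0.01662575],
       [ 0.67868141,  0.32743221, -0.65740375],
       [-0.6015398 , -0.26571784, -0.75335509]]), 't': array([ 175.66978616, -248.68030374, 1701.66119563])}
top {'fx': 466.40155456616037, 'fy': 466.40155456616037, 'cx': 314.04652794747886, 'cy': 190.49759859805286, 'R': array([[-0.02075747, -0.99948419,  0.0245047 ],
       [-0.99278632,  0.01771106, -0.11858175],
       [ 0.11808658, -0.02678939, -0.99264187]]), 't': array([  12.66832053,  452.948771  , 1196.81321736])}
{'time': 0.1, 'joint_pos': array([-1.27757762,  0.43517981,  0.02497758,  1.57403532, -0.01160963,
        1.13403391, -0.07509936]), 'joint_vel': array([-3.35155763e-04, -2.59994430e-03, -7.57933201e-04, -2.24525771e-03,
        1.07424532e-04,  2.23635156e-03,  8.97067633e-05]), 'joint_torque': array([ 3.36478974e-03, -6.71755528e+01,  1.02842845e+00, -3.16900241e+01,
        1.57972751e-02,  7.27546227e-03,  2.03043854e-06]), 'ee_pos': array([240.84465787, 576.22039193, 238.57673782]), 'tcp_rot': array([-6.17784628e-01, -3.08007816e+00,  2.35891446e-03]), 'force': array([0.25049946, 0.43591574, 0.53569635]), 'moment': array([-0.0480754 ,  0.05919   ,  0.02796306]), 'opening': 85.40796601571513} 8.0
```

View pics/scene0.png

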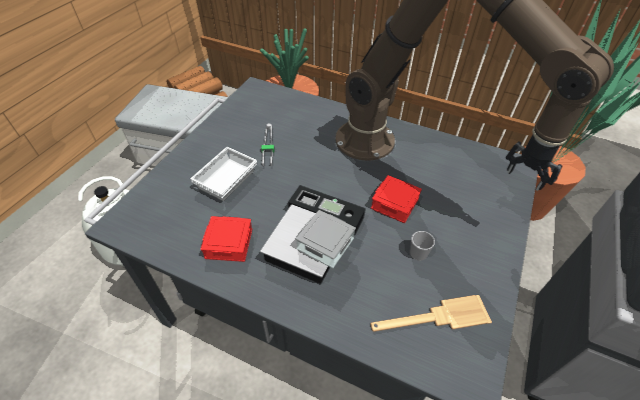

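View pics/top0.png

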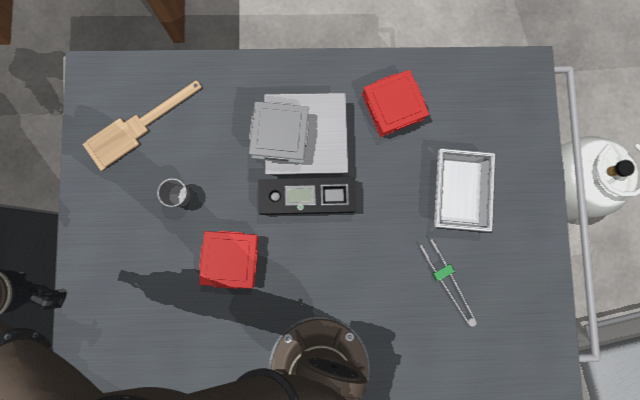

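Candidates for the dish: the grey-lidded one on the plate at top (279,131), and two red look-alikes at (229,260) and (396,103). I choose the grey one. The oblong well is at (334,195), and the round power well at (275,197), to be avoided. Next is a close crop.

Run:
```python
import cv2
a=cv2.imread("pics/top0.png")[80:225,235:375]
cv2.imwrite("pics/top0c.png",cv2.resize(a,None,fx=4.1,fy=4.1,interpolation=cv2.INTER_CUBIC))
```

```text
(no output)
```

View pics/top0c.png

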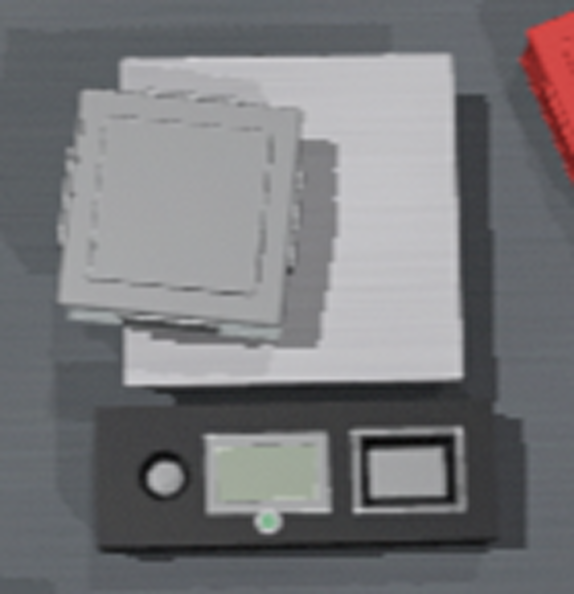

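```bash
cat > h.py <<'E'
import numpy as np,cv2
from bench import *
def back(name,uv,z):
    c=get_calibration(name);R=np.array(c["R"]);t=np.array(c["t"])
    o=-R.T@t; out=[]
    for u,v in uv:
        d=R.T@np.array([(u-c["cx"])/c["fx"],(v-c["cy"])/c["fy"],1]); k=(z-o[2])/d[2]; out.append(o+k*d)
    return np.array(out)
def proj(name,X):
    c=get_calibration(name);p=np.atleast_2d(X)@np.array(c["R"]).T+c["t"]
    return np.c_[c["fx"]*p[:,0]/p[:,2]+c["cx"],c["fy"]*p[:,1]/p[:,2]+c["cy"]]
def crop(p,f=4.1,o=(235,80)): 
    return [((u+.5)/f-.5+o[0],(v+.5)/f-.5+o[1]) for u,v in p]
E
python3 - <<'E'
from h import *
np.set_printoptions(precision=1,suppress=True)
def sq(n,p,z):
    P=back("top",crop(p),z)[:,:2]; e=np.diff(np.r_[P,P[:1]],axis=0)
    print(n,P.mean(0),"len",np.linalg.norm(e,axis=1),"ang",np.degrees(np.arctan2(e[:,1],e[:,0])))
sq("plate",[(120,60),(453,54),(463,381),(124,385)],70)
sq("lid",[(82,91),(301,109),(278,325),(58,302)],131)
sq("console",[(97,408),(492,401),(497,541),(99,548)],60)
sq("wellframe",[(350,430),(462,425),(466,510),(352,516)],60)
sq("wellblack",[(361,437),(453,434),(456,502),(361,506)],60)
print(back("top",crop([(405,473)]),46), back("top",crop([(165,479)]),46))
for (u,v,z) in [(396,103,60),(229,260,60),(173,190,75)]: print(back("top",[(u,v)],z))
E
```

```text
plate [597.3  24.1] len [210.6 209.8 210.1 207.5] ang [ -89.7 -179.9   89.7    0.2]
lid [590.7  90.1] len [131.1 131.8 130.1 128.6] ang [-95.6 173.   83.   -6.6]
console [437.2  23. ] len [246.5  87.8 246.3  87.3] ang [ -90.  -179.8   89.9    0.4]
wellframe [438.5 -46. ] len [70.1 53.3 71.  53.8] ang [ -88.4 -179.    92.     0. ]
wellblack [438.8 -46.1] len [57.5 42.6 59.2 43.2] ang [ -89.1 -179.1   91.4   -1.3]
[[438.3 -45.3  46. ]] [[437.2 105.6  46. ]]
[[ 676.3 -214.9   60. ]]
[[278.3 220.8  60. ]]
[[454.9 358.   75. ]]
```

```bash
cat >> h.py <<'E'
from scipy.spatial.transform import Rotation as Ro
def go(p,yaw):
    """tool y axis at world yaw deg, tool down"""
    s=state();R0=Ro.from_rotvec(s["tcp_rot"])
    ym=np.array([np.cos(np.radians(yaw)),np.sin(np.radians(yaw)),0]);z=np.array([0,0,-1.]);x=np.cross(ym,z)
    R1=Ro.from_matrix(np.c_[x,ym,z])
    print("t",s["time"],"pos",s["ee_pos"].round(1),"F",s["force"].round(1),"open",round(s["opening"],1))
    print("shift",R0.inv().apply(np.array(p)-s["ee_pos"]).round(1),"turn",np.degrees((R0.inv()*R1).as_rotvec()).round(1))
E
python3 -c "
from h import *
go([594,205,238],0); go([594,205,238],180)"
```

```text
t 0.1 pos [240.8 576.2 238.6] F [0.3 0.4 0.5] open 85.4
shift [-469.  -206.3    0.9] turn [-0.1  0.1 67.3]
t 0.1 pos [240.8 576.2 238.6] F [0.3 0.4 0.5] open 85.4
shift [-469.  -206.3    0.9] turn [-1.000e-01 -1.000e-01 -1.127e+02]
```

Request:
send_rows --series '[[100,[-40,-18,0],[0,0,6]],[100,[-80,-36,0],[0,0,13]],[100,[-120,-54,0],[0,0,20]],[100,[-165,-72,0],[0,0,27]],[100,[-210,-92,0],[0,0,34]],[100,[-250,-110,0],[0,0,41]],[100,[-295,-130,0],[0,0,48]],[100,[-340,-150,0],[0,0,55]],[100,[-385,-170,0],[0,0,62]],[100,[-425,-187,0],[0,0,67.3]]]'

```text
time: 1.1
ee_pos: [562.1, 237.4, 238.8]
tcp_rot: [2.227, 2.215, -0.003]
force: [0.2, -0.2, 0.5]
opening: 85.2
```

```bash
python3 -c "
from h import *
go([594,205,92],0);print(state()['joint_pos'].round(2))"
```

```text
t 1.1 pos [562.1 237.4 238.8] F [ 0.2 -0.2  0.5] open 85.2
shift [-32.   32.1 146.9] turn [-0.   0.1 -0.3]
[-0.77  0.42  0.41  1.64 -0.18  1.12 -0.32]
```

Request:
send_rows --series '[[100,[-12,12,15],[0,0,0]],[100,[-24,24,35],[0,0,0]],[100,[-32,32,55],[0,0,0]],[100,[-32,32,80],[0,0,0]],[100,[-32,32,105],[0,0,0]],[100,[-32,32,125],[0,0,0]],[100,[-32,32,138],[0,0,0]],[100,[-32,32,144],[0,0,0]],[100,[-32,32,147],[0,0,0]],[100,[-32,32,147],[0,0,0]]]'

```text
time: 2.1
ee_pos: [594.1, 205.0, 92.2]
tcp_rot: [2.227, 2.214, -0.002]
force: [0.6, -0.3, 0.3]
opening: 85.3
```

Run:
```python
from h import *
go([594,102,92],0)
for n,o in (("scene",(230,130)),("top",(200,70))):
    im=capture(n)[:,:,::-1]; im=im[o[1]:o[1]+150,o[0]:o[0]+190]; cv2.imwrite(f"pics/{n}1.png",cv2.resize(im,None,fx=4,fy=4,interpolation=cv2.INTER_CUBIC))
```

```text
t 2.1 pos [594.1 205.   92.2] F [ 0.6 -0.3  0.3] open 85.3
shift [-103.     0.4    0.4] turn [ 0.   0.1 -0.3]
```

View pics/scene1.png

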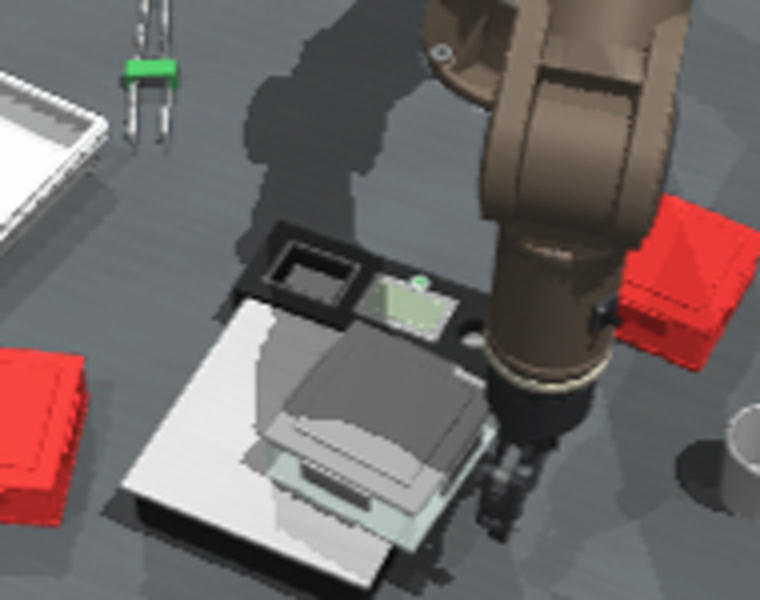

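View pics/top1.png

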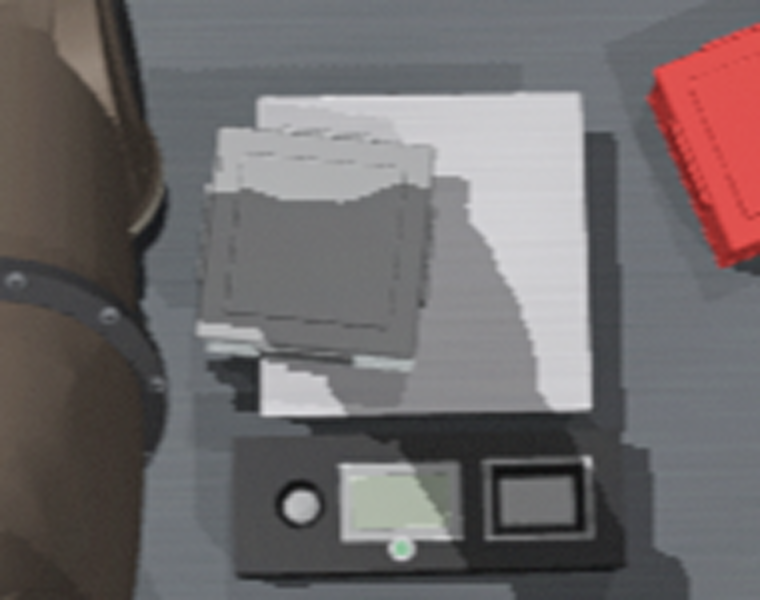

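The scene view shows the fingers at (505,490) clear to the left of the dish, about level with its lid. Nothing has been disturbed. Now the slow push.

Request:
send_rows --series '[[100,[-5,0,0],[0,0,0]],[100,[-10,0,0],[0,0,0]],[100,[-14,0,0],[0,0,0]],[100,[-18,0,0],[0,0,0]],[100,[-21,0,0],[0,0,0]],[100,[-24,0,0],[0,0,0]],[100,[-27,0,0],[0,0,0]],[100,[-30,0,0],[0,0,0]],[100,[-33,0,0],[0,0,0]],[100,[-36,0,0],[0,0,0]]]'

```text
time: 3.2
ee_pos: [593.7, 170.3, 92.7]
tcp_rot: [-2.227, -2.216, -0.0]
force: [-2.1, 4.4, -0.1]
opening: 85.5
```

Request:
send_rows --series '[[100,[-2,0,0],[0,0,0]],[100,[-5,0,0],[0,0,0]],[100,[-8,0,0],[0,0,0]],[100,[-11,0,0],[0,0,0]],[100,[-14,0,0],[0,0,0]],[100,[-17,0,0],[0,0,0]],[100,[-20,0,0],[0,0,0]],[100,[-23,0,0],[0,0,0]],[100,[-26,0,0],[0,0,0]],[100,[-28,0,0],[0,0,0]]]'

```text
time: 4.2
ee_pos: [593.6, 142.6, 92.7]
tcp_rot: [-2.226, -2.217, -0.001]
force: [0.8, 4.4, -0.0]
opening: 85.6
```

Run:
```python
from h import *
go([594,102,92],0)
for n,o in (("scene",(230,130)),("top",(200,70))):
    im=capture(n)[:,:,::-1]; im=im[o[1]:o[1]+150,o[0]:o[0]+190]; cv2.imwrite(f"pics/{n}2.png",cv2.resize(im,None,fx=4,fy=4,interpolation=cv2.INTER_CUBIC))
```

```text
t 4.2 pos [593.6 142.6  92.7] F [ 0.8  4.4 -0. ] open 85.6
shift [-40.6   0.6   0.7] turn [ 0.  -0.  -0.2]
```

View pics/scene2.png

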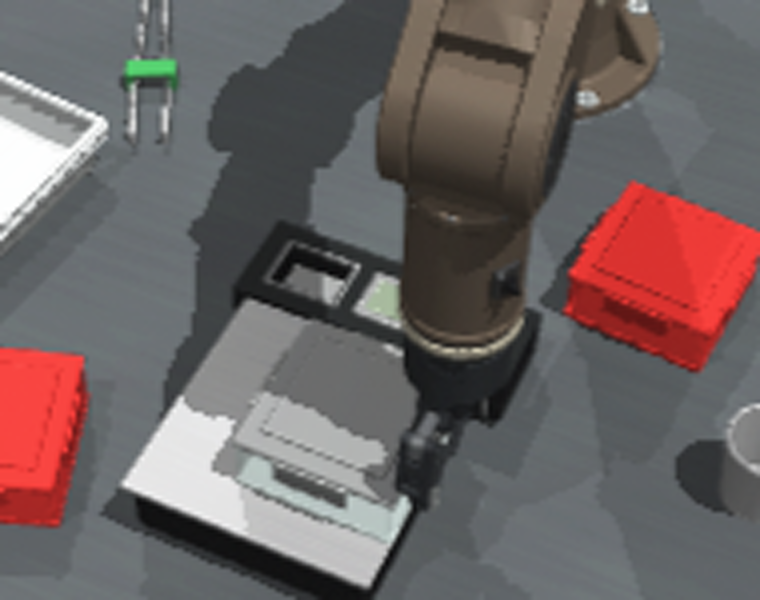

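View pics/top2.png

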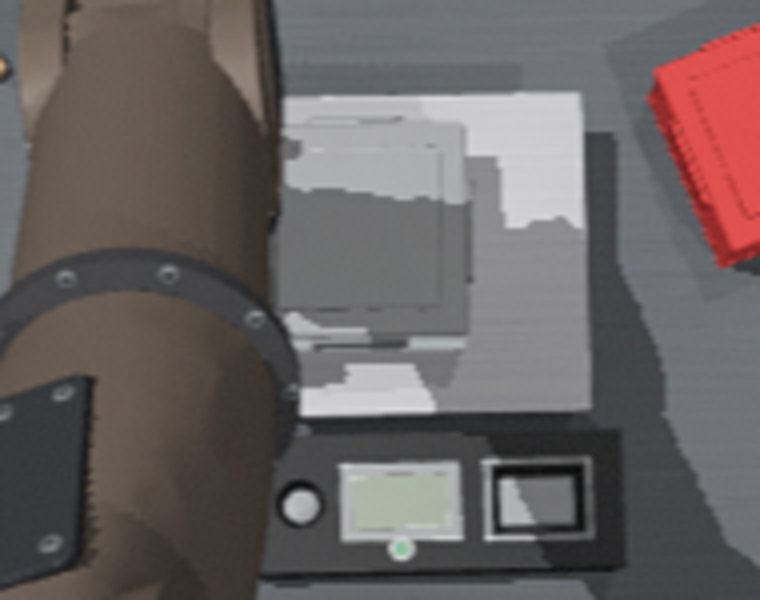

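The dish has been squared up: its right lid edge now runs from (465,124) to (470,333) in the top crop. The push force is about 4.4 N. I'll work out what is left to go.

Run:
```python
from h import *
P=back("top",crop([(465,124),(470,333)],4,(200,70)),131);print(P.round(1), "centre",P.mean(0)+[0,67,0])
```

```text
[[662.8  -2.4 131. ]
 [532.3  -2.6 131. ]] centre [597.57301316  64.50009852 131.        ]
```

Request:
send_rows --series '[[100,[-2,0,0],[0,0,0]],[100,[-5,0,0],[0,0,0]],[100,[-8,0,0],[0,0,0]],[100,[-11,0,0],[0,0,0]],[100,[-14,0,0],[0,0,0]],[100,[-17,0,0],[0,0,0]],[100,[-20,0,0],[0,0,0]],[100,[-23,0,0],[0,0,0]],[100,[-26,0,0],[0,0,0]],[100,[-28,0,0],[0,0,0]]]'

```text
time: 5.3
ee_pos: [593.5, 113.5, 92.7]
tcp_rot: [2.227, 2.216, -0.0]
force: [0.1, 5.0, -1.1]
opening: 85.3
```

Request:
send_rows --series '[[100,[-2,0,0],[0,0,0]],[100,[-5,0,0],[0,0,0]],[100,[-8,0,0],[0,0,0]],[100,[-10,0,0],[0,0,0]],[100,[-11.5,0,0],[0,0,0]],[100,[-12.5,0,0],[0,0,0]],[100,[-12.5,0,0],[0,0,0]],[100,[-9,0,0],[0,0,0]],[100,[-3,0,0],[0,0,0]],[100,[10,0,0],[0,0,0]]]'

```text
time: 6.3
ee_pos: [593.8, 122.5, 92.8]
tcp_rot: [2.229, 2.212, -0.001]
force: [-0.0, -0.1, 0.1]
opening: 85.8
```

Request:
send_rows --series '[[100,[15,0,0],[0,0,0]],[100,[35,0,0],[0,0,0]],[100,[60,0,0],[0,0,0]],[100,[80,0,-20],[0,0,0]],[100,[80,0,-50],[0,0,0]],[100,[80,0,-80],[0,0,0]],[100,[80,0,-110],[0,0,0]],[100,[80,0,-130],[0,0,0]],[100,[80,0,-138],[0,0,0]],[100,[80,0,-138],[0,0,0]]]'

```text
time: 7.3
ee_pos: [594.5, 203.8, 231.4]
tcp_rot: [2.227, 2.213, 0.001]
force: [0.2, 0.3, -0.5]
opening: 85.6
```

Run:
```python
from h import *
go([438.5,-46,238],90);go([438.5,-46,238],-90)
print(state()['joint_pos'].round(2))
for n,o in (("scene",(230,130)),("top",(200,70))):
    im=capture(n)[:,:,::-1]; im=im[o[1]:o[1]+150,o[0]:o[0]+190]; cv2.imwrite(f"pics/{n}3.png",cv2.resize(im,None,fx=4,fy=4,interpolation=cv2.INTER_CUBIC))
```

```text
t 7.3 pos [594.5 203.8 231.4] F [ 0.2  0.3 -0.5] open 85.6
shift [-250.8 -154.4   -6.8] turn [  0.1   0.1 -90.4]
t 7.3 pos [594.5 203.8 231.4] F [ 0.2  0.3 -0.5] open 85.6
shift [-250.8 -154.4   -6.8] turn [ 0.1 -0.1 89.6]
[-0.69  0.46  0.41  1.6  -0.2   1.12 -0.24]
```

View pics/scene3.png

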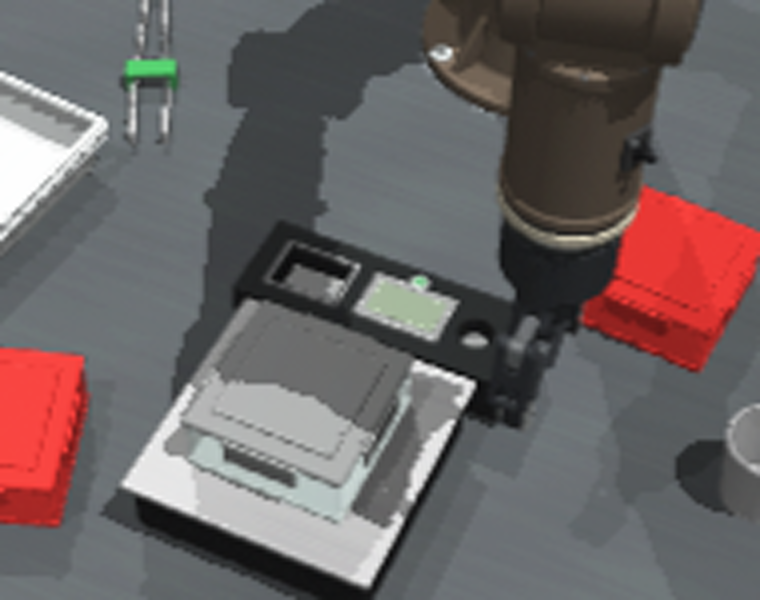

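View pics/top3.png

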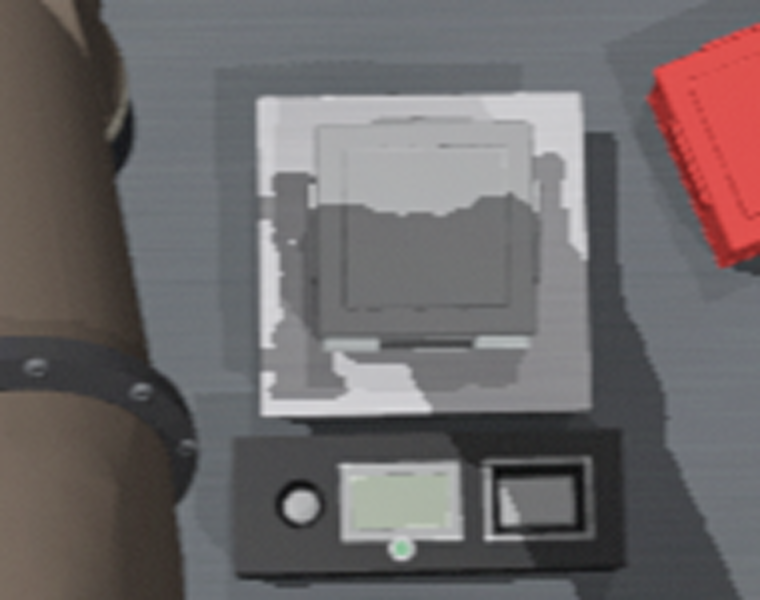

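Run:
```python
from h import *
P=back("top",crop([(315,124),(533,122),(535,334),(318,335)],4,(200,70)),131);print(P.mean(0).round(1)); Q=back("top",crop([(257,97),(581,93),(591,410),(261,415)],4,(200,70)),70);print(Q.mean(0).round(1))
```

```text
[597.8  23.2 131. ]
[597.9  24.3  70. ]
```

Request:
send_rows --series '[[0,[-20,-12,0],[0,0,-8]],[0,[-45,-28,0],[0,0,-16]],[0,[-70,-43,0],[0,0,-24]],[0,[-95,-58,0],[0,0,-32]],[0,[-120,-74,0],[0,0,-40]],[0,[-145,-90,0],[0,0,-48]],[0,[-170,-105,0],[0,0,-56]],[0,[-195,-120,0],[0,0,-64]],[0,[-220,-136,0],[0,0,-72]],[0,[-240,-148,0],[0,0,-80]]]' --squeeze 20

```text
time: 8.4
ee_pos: [442.1, -37.1, 228.8]
tcp_rot: [-0.276, -3.126, 0.004]
force: [1.2, -0.1, 0.4]
opening: 0.0
```

Run:
```python
from h import *
go([438.5,-46,100],90)
```

```text
t 8.4 pos [442.1 -37.1 228.8] F [ 1.2 -0.1  0.4] open 0.0
shift [  1.5  -9.  128.9] turn [ -0.1  -0.2 -10.1]
```

The dish is centred to about 1 mm. I'll move down above the well and look again.

Request:
send_rows --series '[[0,[0.7,-4,0],[0,0,-5]],[0,[1.5,-9,10],[0,0,-10]],[0,[1.5,-9,35],[0,0,-10]],[0,[1.5,-9,60],[0,0,-10]],[0,[1.5,-9,85],[0,0,-10]],[0,[1.5,-9,105],[0,0,-10]],[0,[1.5,-9,120],[0,0,-10]],[0,[1.5,-9,129],[0,0,-10]],[0,[1.5,-9,134],[0,0,-10]],[0,[1.5,-9,135],[0,0,-10]]]'

```text
time: 9.4
ee_pos: [438.1, -46.0, 93.3]
tcp_rot: [-0.003, -3.137, 0.004]
force: [-0.0, -0.2, 0.5]
opening: -0.1
```

Run:
```python
from h import *
go([438.5,-46,50],90)
print(proj("scene",[438.5,-46,60]))
n,o="scene",(230,130)
im=capture(n)[:,:,::-1]; im=im[o[1]:o[1]+150,o[0]:o[0]+190]; cv2.imwrite(f"pics/{n}4.png",cv2.resize(im,None,fx=4,fy=4,interpolation=cv2.INTER_CUBIC))
```

```text
t 9.4 pos [438.1 -46.   93.3] F [-0.  -0.2  0.5] open -0.1
shift [-0.6  0.1 43.3] turn [-0.1 -0.3 -0.1]
[[307.78084785 197.98613602]]
```

View pics/scene4.png

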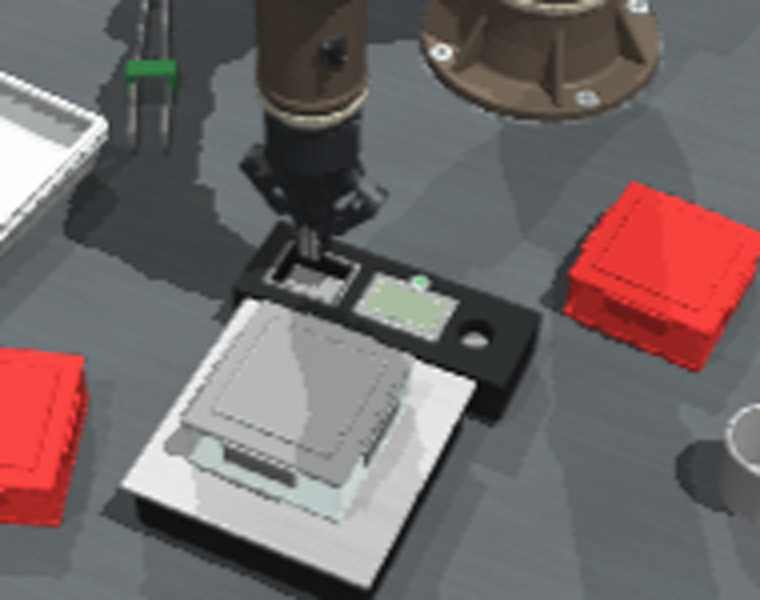

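The fingertip at crop (308,240) is over the well, whose mouth centre at (316,273) matches the projection. Now down into the well, then slowly onto the key.

Request:
send_rows --series '[[0,[0,0,5],[0,0,0]],[0,[0,0,10],[0,0,0]],[0,[0,0,15],[0,0,0]],[0,[0,0,20],[0,0,0]],[0,[0,0,25],[0,0,0]],[0,[0,0,29],[0,0,0]],[0,[0,0,32],[0,0,0]],[0,[0,0,34],[0,0,0]],[0,[0,0,36],[0,0,0]],[0,[0,0,36],[0,0,0]]]'

```text
time: 10.45
ee_pos: [438.2, -46.1, 57.5]
tcp_rot: [-0.003, -3.137, 0.004]
force: [-0.1, -0.1, 0.8]
opening: 0.1
```

Request:
send_rows --series '[[0,[0,0,0.7],[0,0,0]],[0,[0,0,1.4],[0,0,0]],[0,[0,0,2.1],[0,0,0]],[0,[0,0,2.8],[0,0,0]],[0,[0,0,3.5],[0,0,0]],[0,[0,0,4.2],[0,0,0]],[0,[0,0,4.8],[0,0,0]],[0,[0,0,5.2],[0,0,0]],[0,[0,0,5.5],[0,0,0]],[0,[0,0,5.5],[0,0,0]]]'

```text
time: 11.45
ee_pos: [438.2, -46.1, 52.0]
tcp_rot: [-0.003, -3.137, 0.003]
force: [0.6, -0.2, 3.3]
opening: 0.2
```

Request:
send_rows --series '[[0,[0,0,0.5],[0,0,0]],[0,[0,0,1.0],[0,0,0]],[0,[0,0,1.5],[0,0,0]],[0,[0,0,2.0],[0,0,0]],[0,[0,0,2.4],[0,0,0]],[0,[0,0,2.8],[0,0,0]],[0,[0,0,3.1],[0,0,0]],[0,[0,0,3.3],[0,0,0]],[0,[0,0,3.4],[0,0,0]],[0,[0,0,3.4],[0,0,0]]]'

```text
time: 12.45
ee_pos: [438.2, -46.1, 49.0]
tcp_rot: [-0.003, -3.137, 0.003]
force: [-2.1, 0.6, 12.8]
opening: 0.2
```

The force rose from about 3 N to 12.8 N at z = 49, so the key is at its bottom stop. Hold it there.

Request:
send_rows --series '[[0,[0,0,0.3],[0,0,0]],[0,[0,0,0.3],[0,0,0]],[0,[0,0,0.3],[0,0,0]],[0,[0,0,0.3],[0,0,0]],[0,[0,0,0.3],[0,0,0]],[0,[0,0,0.3],[0,0,0]],[0,[0,0,0.3],[0,0,0]],[0,[0,0,0.3],[0,0,0]],[0,[0,0,0.3],[0,0,0]],[0,[0,0,0.3],[0,0,0]]]'

```text
time: 13.45
ee_pos: [438.2, -46.1, 49.0]
tcp_rot: [-0.003, -3.138, 0.003]
force: [-2.6, -0.3, 10.5]
opening: 0.2
```

Request:
send_rows --series '[[0,[0,0,-0.5],[0,0,0]],[0,[0,0,-2],[0,0,0]],[0,[0,0,-4],[0,0,0]],[0,[0,0,-7],[0,0,0]],[0,[0,0,-12],[0,0,0]],[0,[0,0,-20],[0,0,0]],[0,[0,0,-35],[0,0,0]],[0,[0,0,-60],[0,0,0]],[0,[0,0,-90],[0,0,0]],[0,[0,0,-115],[0,0,0]]]'

```text
time: 14.45
ee_pos: [438.7, -46.0, 165.9]
tcp_rot: [-0.004, -3.138, 0.003]
force: [0.8, -0.2, -0.8]
opening: -0.3
```

Request:
send_rows --series '[[0,[0,0,-20],[0,0,0]],[0,[0,0,-40],[0,0,0]],[0,[0,-10,-50],[0,0,0]],[0,[0,-40,-50],[0,0,0]],[0,[0,-75,-50],[0,0,0]],[0,[0,-110,-50],[0,0,0]],[0,[0,-140,-50],[0,0,0]],[0,[0,-150,-50],[0,0,0]],[0,[0,-150,-50],[0,0,0]],[0,[0,-150,-50],[0,0,0]]]'

```text
time: 15.45
ee_pos: [438.3, -195.0, 215.9]
tcp_rot: [-0.003, -3.138, 0.002]
force: [0.8, 0.6, -0.7]
opening: -0.2
```

Run:
```python
from h import *
go([438.5,-46,50],90)
for n,o in (("scene",(230,130)),("top",(200,70))):
    f=capture(n)[:,:,::-1]; cv2.imwrite(f"pics/{n}full5.png",f); im=f[o[1]:o[1]+150,o[0]:o[0]+190]; cv2.imwrite(f"pics/{n}5.png",cv2.resize(im,None,fx=4,fy=4,interpolation=cv2.INTER_CUBIC))
```

```text
t 15.45 pos [ 438.3 -195.   215.9] F [ 0.8  0.6 -0.7] open -0.2
shift [ -0.6 149.3 165.7] turn [-0.1 -0.2 -0.1]
```

View pics/top5.png

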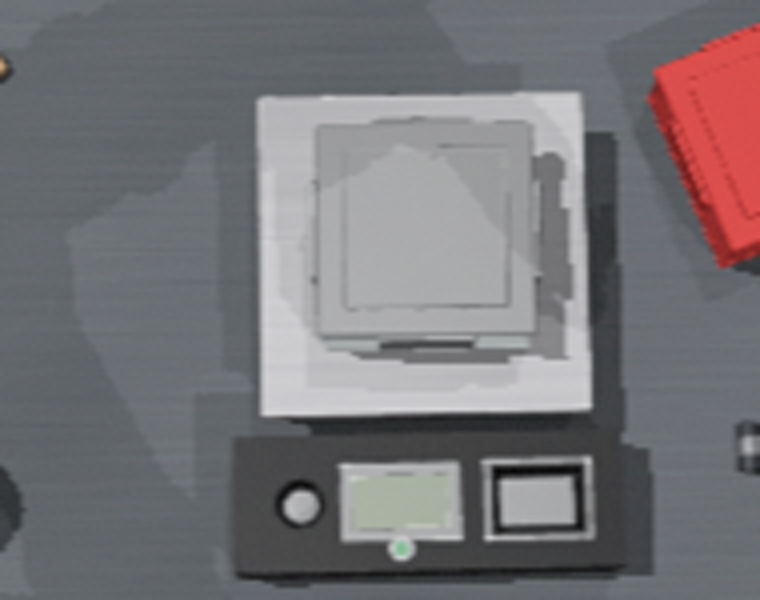

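View pics/scenefull5.png

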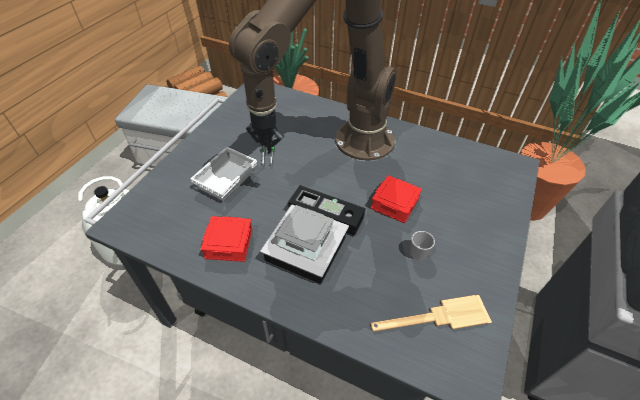

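The top view shows the dish central and square at (425,228), with both keys up. The bystanders are where they were and the arm is clear.

```bash
python3 -c "
from bench import hand_in
print(hand_in())"
```

```text
the job is handed in; nothing more can be done
None
```

The job is done and handed in at about 15.5 s, well inside the 51 s limit; the system gave no verdict.

- **Dish:** I pushed it sideways with the two open fingers at about 4–5 N, which also squared it to the plate. Measured in the picture after the push, its centre is about 1 mm from the plate's centre, and it looks unchanged after the key press.
- **Tare key:** I pressed it with the closed fingertips. The force rose to 10–13 N at the height where the key should be fully down, so it had reached its stop. I held it there for a little over 1 s and let go.
- **Last checks:** The final pictures show both keys up and the bystanders where they started. The arm is clear of everything, with only sensor noise left on the force reading. I could not read the key travel directly, so "fully down" rests on the fingertip height and the force. No check failed or disagreed.

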